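Hold a pellet-counter sight cell in the checker's beam

ROBOT

A 6-joint arm with a two-finger parallel gripper is mounted at the origin on the work surface. World frame = base frame: x ahead of the robot, y to its left, z up, the work surface at z = 0. Lengths are in mm, angles in rad, forces in N, time in s.
With the tool pointing down it reaches from about 300 to 775 mm from the base axis. Payload 14.6 kg.
Tool frame: the origin (TCP) lies midway between the tips of the shut fingers; the grasp point (between the pads) lies behind it (manip.grip_depth is the z of the grasp point in the tool frame, in mm); z points along the fingers, y is the line along which they close (so a half turn about z gives the same grasp; the last joint's range is limited). The gripper opens to 94 mm and grips with 3 to 60 N. Pads are 16 mm wide; open, the fingers measure 119 mm over their backs; the gripper's body (75 mm by 177 mm) begins 78 mm behind the grasp point.
Start: joints at [1.079, 0.3, 1.521, -0, 1.321, -0.067], TCP at [226.672, 501.108, 205.446] pointing down, gripper open.
Joint ranges: [-3.03, 3.03], [-0.79, 2.21], [0.23, 2.52], [-1.04, 4.18], [0, 3.07], [-2.55, 2.55]. Speed limits (rad/s): [2.22, 2.22, 2.57, 3.14, 3.14, 3.14].

INTERFACE

Orientations are given as [roll, pitch, yaw] about the fixed x, y, z axes, in that order (R = Rz(yaw) Ry(pitch) Rx(roll)).
In Python, from cell import manip gives the robot as it stands.
- The arm moves only by the shell command python3 nudge.py 'ROWS' [OPENING] [FORCE]. ROWS is a JSON list that holds a single list of rows (three levels of brackets), with 1 to 5 rows, each of 6 numbers: dx, dy, dz in mm, then a rotation vector rx, ry, rz in rad; each row is the pose to reach, as a shift and turn from the pose commanded when the command began, along the tool's axes at that moment; what a row does not reach only later rows make up. A row lasts 1/10 s, in which the tool goes at most 50 mm and 0.15 rad, less where a joint would pass 70% of its speed; a pose out of reach is approached as far as the arm can. OPENING is the finger opening in mm, set as the command begins (- or left out keeps the last). The fingers move at their own pace and stop on an object; FORCE is the grip in N (left out, the last holds). Time passes only in rows, so rows that do not move let the fingers close. It prints the time, the measured TCP pose, the force, the opening and the grip force at its end. Input that does not fit is refused with a message, and nothing moves.
- manip.read_state(): the state, without advancing time (a new reading comes with each control period).
- manip.camera(name): name is "scene" or "top" or "wrist"; returns (picture, depth): 480x640x3 uint8, red, green, blue; 480x640 float32, mm along the optical axis (not along the pixel's ray), 0 where there is no reading.
- manip.camera_info(name): a dict with "K" (3x3 intrinsics, pixels), "rvec" (rotation vector, rad) and "tvec" (3), from world to camera coordinates, as OpenCV has them; the wrist camera has in their place "mount" (4x4, takes a point from camera to tool coordinates, whose origin is the TCP and whose axes are the flange's). Camera axes: x right, y down, z forward; pixel columns grow to the right and rows downward; lengths in mm; the calibration is good to about 2 mm. A picture is of the moment at which its call begins: read the wrist's pose just before it. camera_info takes no time and is no camera call.
- manip.sign_off(): hands the job in; it is judged then, once.
The state is a dict: "clock": time; "joints": joint angles; "qd": joint speeds; "effort": joint torques, N m; "eef_pos": TCP position; "eef_rot": TCP orientation; "wrist_force": force on the tool from outside, world axes, zero at the start; "moment": the same for the moment, N m; "finger_gap": finger opening in mm; "finger_force": force on a finger pad.
Only numpy, scipy, OpenCV 4.12 (cv2) and the standard library are available. Lean on these libraries where they do the work, as an engineer would, in place of code of your own. Each camera call takes 0.05 s, during which the arm holds its last target. There are 200 camera calls.

TASK

The aluminium rotor cup is standing in the light path of the beam checker: first clear it away by standing it upright in the green tray and letting go of it. Then pick up the glass sight cell by its two white frosted faces only, never letting the fingers touch its clear faces, and hold it upright in the air midway between the lamp and the receiver so that the beam goes squarely through the middle of the black-outlined window on its clear faces; finish while still holding it there, still and touching nothing but the fingers. Leave the wing nuts, the blue spinner disc and the grey auger piece where they are.

Things in the scene. Friction and masses are not known exactly. Their poses are not given: they have to be found in the camera images.
- checker: Beam checker, bolted down. Grey base plate 100 (x) by 290 (y) by 16 mm, origin at the centre of its underside. On it two blocks 52 (x) by 50 (y) mm, tops 128 mm above the bench (small bulbs to 134): yellow lamp head at +y, blue receiver head at -y, inner faces at y = +-76 mm, each with a round lens 100 mm above the bench. The beam runs along the checker's y axis, lens to lens.
- beam (a point): Middle of the beam, midway between the two lenses, 100 mm above the bench; axes as the checker's (y along the beam, z up).
- cup: Loose aluminium rotor cup, open at the top, round, 56 mm outside diameter, 100 mm high, wall 3 mm, 100 to 200 g; a dark dent mark on one side does not matter. Origin at the centre of its underside, z up. Starts standing on the checker's base plate between the heads, in the beam.
- tray_in (a point): Centre of the inner floor of the green plastic tray (fixed, 150 by 150 mm outside, walls 4 mm thick and 30 mm high from the bench); axes along the tray's sides, z up.
- mat: Black rubber mat, fixed, 180 (x) by 150 (y) by 4 mm, origin at the centre of its underside. The sight cell and both wing nuts stand on it.
- cell: Loose glass sight cell, upright block 26 (x) by 34 (y) by 76 mm (z), about 100 g. Origin at the centre of its underside. White frosted faces at +y and -y (34 mm apart, full height, full 26 mm width: the only faces the fingers may touch); clear glass faces at +x and -x. Blue cap in the top between the white edges of the frosted plates. Either way round will do.
- window (a point): Middle of the cell's black-outlined window (22 by 30 mm, on both clear faces): on the cell's centre line, 22 mm above its underside; axes as the cell's.
- clear_faces: The two clear glass faces of the cell (x = +-13 mm in the cell's frame), fixed in it; origin and axes as the cell's.
- wing_nut1: Loose brass wing nut, about 38 by 16 by 17 mm, lying on the mat; to be left alone. Origin at its underside.
- wing_nut2: The other brass wing nut, same size; to be left alone.
- spinner: Loose blue nylon feed spinner disc, 116 mm across, 21 mm high, with six low vanes and a hub; to be left alone. Origin at the centre of its underside.
- socket: Black feeder motor bayonet socket, fixed, base 90 by 90 mm, 30 mm high; not part of the job. Origin at the centre of its underside.
- auger: Loose grey auger flight piece, standing, 78 mm across, 75 mm high; to be left alone. Origin at the centre of its underside.

How it is judged (in metres and radians):
On the way, in this order (a step that is already met when the one before it is completed fails the run):
1. the cup stands upright in the tray, let go (x of cup in the frame of tray_in between -0.06 and 0.06 m and y of cup in the frame of tray_in between -0.06 and 0.06 m and z of cup in the frame of tray_in between -0.006 and 0.008 m and angle between cup's own z axis and vertical below 0.15 rad and contact force between the fingers and cup below 0.05 N and linear speed of cup below 0.03 m/s), for 0.3 s.
2. the cell is lifted off the mat in the fingers (height (world z) of cell above 0.03 m and contact force between the fingers and cell above 2 N), for 0.2 s.
At the end, for the whole second after the job is handed in: Fingers hold the cell still in the air: window centre within 8 mm sideways, 10 mm in height and 30 mm lengthwise of the beam middle, clear faces square to it within 0.15 rad, upright within 0.12 rad, touching neither checker nor cup; the cup stands upright, released, on the tray floor (all of step 1 and x of window in the frame of beam between -0.008 and 0.008 m and y of window in the frame of beam between -0.03 and 0.03 m and z of window in the frame of beam between -0.01 and 0.01 m and angle between the x axis of cell and the y axis of checker, either way round below 0.15 rad and angle between cell's own z axis and vertical below 0.12 rad and contact force between the fingers and cell above 2 N and contact force between cell and checker below 0.05 N and contact force between cell and cup below 0.05 N and linear speed of cell below 0.03 m/s); the arm keeps its last pose, push and grip.
It fails at once if the fingers touched the clear faces of the cell (contact force between the fingers and clear_faces above 0.5 N).
It fails at once if a wing nut, the spinner disc or the auger piece was moved by more than 25 mm (distance of any of wing_nut1, wing_nut2, spinner, auger from where it was at the start of the episode above 0.025 m).
It also fails if it takes over 58 s, if anything falls off the work surface, if the arm or the gripper's body presses on something with over 40 N, if the wrist force passes 120 N, or if a joint passes its speed limit or range.

## Working session

There is one attempt and no reset: what is moved stays moved. The work goes in short steps, Python scripts to look and compute and a shell command to move; the robot and the scene stay as the last step left them, time stands still between calls to the robot, and variables do not carry over. Pictures are saved under pics/ and viewed, at most 10 in all, crops included, and the job is handed in when it is done.

```bash
ls; mkdir -p pics; cat > h.py <<'E'
import numpy as np,cv2
from cell import manip
def save(n,f):
    im,d=manip.camera(n); cv2.imwrite(f,im[:,:,::-1]); np.savez(f.replace('.png','.npz'),im=im,d=d); return im,d
def cam(n):
    i=manip.camera_info(n); K=np.array(i['K'],float)
    if 'mount' in i:
        s=manip.read_state(); r=s['eef_rot']
        from scipy.spatial.transform import Rotation as R
        T=np.eye(4);T[:3,:3]=R.from_euler('xyz',r).as_matrix();T[:3,3]=s['eef_pos']
        T=T@np.array(i['mount']); return K,T
    T=np.eye(4);T[:3,:3]=cv2.Rodrigues(np.array(i['rvec'],float))[0];T[:3,3]=np.ravel(i['tvec'])
    return K,np.linalg.inv(T)
def ray(K,T,uv,z):
    uv=np.atleast_2d(uv).astype(float); p=np.c_[uv,np.ones(len(uv))]@np.linalg.inv(K).T@T[:3,:3].T
    return T[:3,3]+p*((z-T[2,3])/p[:,2])[:,None]
def cloud(K,T,d):
    v,u=np.mgrid[:480,:640]; c=np.stack([(u-K[0,2])/K[0,0]*d,(v-K[1,2])/K[1,1]*d,d],-1)
    return c@T[:3,:3].T+T[:3,3]
E
python3 - <<'E'
from h import *
print(manip.read_state(), manip.grip_depth)
for n in('top','scene'):
    save(n,f'pics/{n}0.png'); K,T=cam(n); print(n,K.tolist(),T.round(3).tolist())
print(manip.camera_info('wrist'))
E
```

```text
cell.py
nudge.py
pics
{'clock': 0.0, 'joints': array([ 1.07940898e+00,  3.00514898e-01,  1.52162764e+00,  6.73434655e-06,
        1.32072233e+00, -6.65963657e-02]), 'qd': array([-0.00128297, -0.00011387, -0.0010328 , -0.00079608,  0.00063638,
        0.00085607]), 'effort': array([-3.44643711e-03, -5.31796467e+01, -3.52734804e+01,  7.07520708e-02,
        2.43296177e-02, -1.45466074e-04]), 'eef_pos': array([226.53408485, 500.86332915, 204.84262372]), 'eef_rot': array([-3.14032370e+00, -9.11702458e-05,  2.71679994e+00]), 'wrist_force': array([-0.29398376, -0.84312233,  0.67606877]), 'moment': array([0.02661062, 0.02865703, 0.04130708]), 'finger_force': 0.0, 'finger_gap': 94.21544169174658} -18.8
top [[439.7193564962738, 0.0, 323.45565988499243], [0.0, 439.7193564962738, 241.6905105195968], [0.0, 0.0, 1.0]] [[-0.081, -0.974, 0.21, 415.591], [-0.997, 0.079, -0.014, 4.484], [-0.003, -0.21, -0.978, 950.921], [0.0, 0.0, 0.0, 1.0]]
scene [[543.3320551345337, 0.0, 323.1509139403271], [0.0, 543.3320551345337, 250.72867279528097], [0.0, 0.0, 1.0]] [[-0.682, 0.555, -0.477, 1211.055], [0.732, 0.522, -0.438, 535.282], [0.006, -0.647, -0.762, 1079.412], [0.0, 0.0, 0.0, 1.0]]
{'K': array([[422.56860981,   0.        , 326.27319356],
       [  0.        , 422.56860981, 239.12656517],
       [  0.        ,   0.        ,   1.        ]]), 'mount': array([[ 2.87729109e-04, -9.72598257e-01, -2.32492038e-01,
         6.72010379e+01],
       [ 9.99999944e-01,  2.39436288e-04,  2.35938301e-04,
        -3.91982172e-01],
       [-1.73806149e-04, -2.32492093e-01,  9.72598271e-01,
        -1.79276589e+02],
       [ 0.00000000e+00,  0.00000000e+00,  0.00000000e+00,
         1.00000000e+00]])}
```

View pics/top0.png

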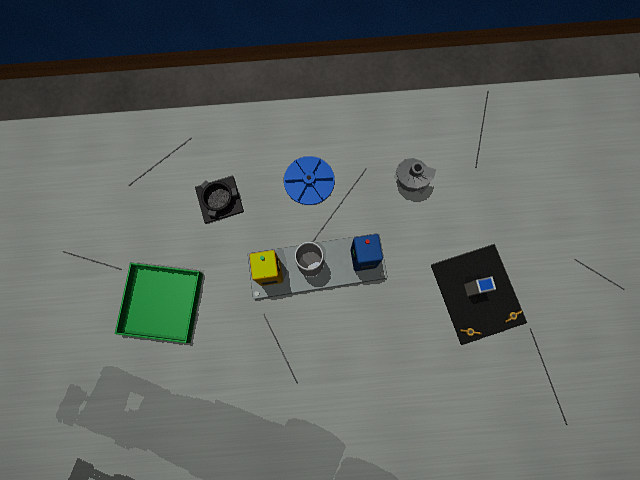

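View pics/scene0.png

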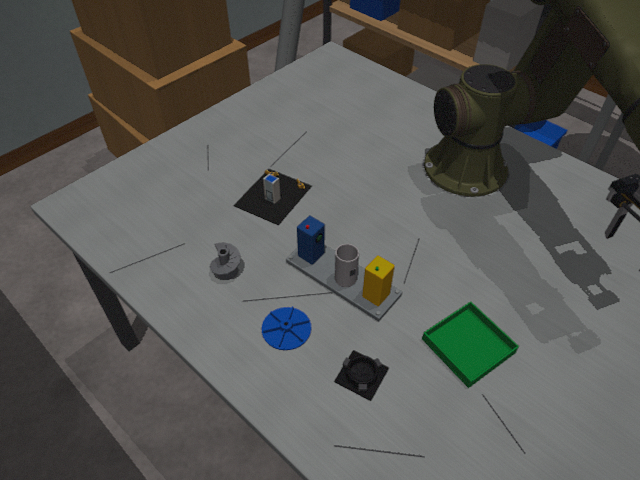

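The top view shows the yellow head at (265,262), cup rim at (310,258), blue head at (367,250), tray at (160,303), cell cap at (486,284) and wing nuts at (470,332) and (514,316). The scene view agrees: cup at (346,265), cell at (271,187), tray at (470,343).

```bash
cat > m.py <<'E'
from h import *
def mask(im,n,box):
    h=cv2.cvtColor(im,cv2.COLOR_RGB2HSV); r={'y':((22,150,60),(35,255,255)),'b':((105,120,40),(125,255,255)),'g':((50,120,30),(80,255,255))}[n]
    m=cv2.inRange(h,*r); k=np.zeros_like(m); x0,y0,x1,y1=box; k[y0:y1,x0:x1]=m[y0:y1,x0:x1]; return k
boxes={'top':{'y':(235,230,295,300),'b':(345,225,395,280),'g':(100,250,215,355),'cap':(465,270,505,300)},'scene':{'y':(355,245,405,315),'b':(290,210,330,270),'g':(410,290,530,395),'cap':(255,165,290,210)}}
for n in('top','scene'):
    f=np.load(f'pics/{n}0.npz'); K,T=cam(n); P=cloud(K,T,f['d'])
    for k,b in boxes[n].items():
        m=mask(f['im'],'b' if k=='cap' else k,b); v=m>0; z=P[v][:,2]
        zt=np.percentile(z,90); s=v&(abs(P[...,2]-zt)<6)
        r=cv2.minAreaRect(P[s][:,:2].astype(np.float32))
        print(n,k,'ztop',zt.round(1),'n',s.sum(),'mean',P[s].mean(0).round(1),'rect',np.round(r[0],1),np.round(r[1],1),round(r[2],1))
    # cup: points 90..125 high between heads
    b=(290,235,332,285) if n=='top' else (330,240,362,292)
    Q=P[b[1]:b[3],b[0]:b[2]].reshape(-1,3); print('cup z',np.percentile(Q[:,2],[50,90,97]))
    Q=Q[(Q[:,2]>106)&(Q[:,2]<125)]; c,rad=cv2.minEnclosingCircle(Q[:,:2].astype(np.float32)); print('cup',len(Q),c,rad)
E
python3 m.py
```

```text
top y ztop 130.1 n 622 mean [557.  110.5 128.2] rect [557.6 110.9] [50.9 47.2] 4.9
top b ztop 130.3 n 643 mean [572.1 -90.3 128.2] rect [573.  -90.6] [51.4 48.6] 3.6
top g ztop 27.4 n 523 mean [509.6 346.7  29.7] rect [513.9 347.2] [151.4 149.2] 78.3
top cap ztop 82.6 n 127 mean [ 490.5 -321.    80.5] rect [ 490.5 -321.2] [19.7 25.5] 7.8
cup z [ 17.66946048 101.29488116 116.54368236]
cup 176 (570.4669799804688, 23.424137115478516) 27.945852279663086
scene y ztop 128.6 n 356 mean [563.  113.  126.6] rect [563.  111.7] [51.6 48. ] 5.1
scene b ztop 127.1 n 301 mean [579.  -87.  126.1] rect [578.4 -87.8] [51.1 50.1] 3.7
scene g ztop 25.3 n 673 mean [525.3 351.7  25.7] rect [518.1 347.8] [150.9 152.1] 78.2
scene cap ztop 81.7 n 44 mean [ 493.4 -320.2   79. ] rect [ 496.3 -319.7] [24.4 25.1] 11.1
cup z [ 33.40274708 106.05712435 114.26045696]
cup 163 (572.359375, 24.79232406616211) 30.006820678710938
```

```bash
cat >> h.py <<'E'
from scipy.spatial.transform import Rotation as R
def go(p,yaw):  # prints shift in tool axes and turn to pose (pointing down)
    s=manip.read_state(); A=R.from_euler('xyz',s['eef_rot']); B=R.from_euler('xyz',[np.pi,0,yaw])
    print('t',s['clock'].__round__(2),'pos',s['eef_pos'].round(1),'rot',s['eef_rot'].round(4),'F',s['wrist_force'].round(1),'shift',A.inv().apply(np.array(p)-s['eef_pos']).round(1),'turn',(A.inv()*B).as_rotvec().round(4))
E
python3 nudge.py '[[[-42,-25,-3,0,0,0],[-88,-50,-6,0,0,0],[-132,-75,-9,0,0,0],[-176,-100,-12,0,0,0],[-220,-125,-15,0,0,0]]]'
python3 nudge.py '[[[-44,-25,-2,0,0,0],[-88,-50,-5,0,0,0],[-132,-75,-8,0,0,0],[-176,-100,-10,0,0,0],[-220,-125,-10,0,0,0]]]'
python3 nudge.py '[[[-40,-20,0,0,0,0.14],[-70,-43,0,0,0,0.28],[-70,-43,0,0,0,0.42],[-70,-43,0,0,0,0.56],[-70,-43,0,0,0,0.7]]]'
python3 nudge.py '[[[0,0,0,0,0,0.14],[0,0,0,0,0,0.28],[0,0,0,0,0,0.37],[0,0,0,0,0,0.37]]]'
python3 -c "
from h import *
go([571,24,71],1.648)
K,T=cam('wrist'); np.savez('pics/w1T.npz',K=K,T=T); im,d=save('wrist','pics/w1.png'); print(manip.read_state()['eef_pos'])"
```

```text
clock: 0.6
eef_pos: [373.6, 298.4, 220.2]
eef_rot: [-3.141, -0.0, 2.717]
wrist_force: [0.5, 1.5, -0.1]
finger_gap: 94.1
finger_force: 0.0
clock: 1.1
eef_pos: [520.8, 96.3, 230.4]
eef_rot: [3.141, 0.0, 2.717]
wrist_force: [0.0, 1.0, 0.6]
finger_gap: 94.1
finger_force: 0.0
clock: 1.6
eef_pos: [565.9, 29.9, 229.6]
eef_rot: [-3.141, -0.0, 2.01]
wrist_force: [0.0, 0.0, -0.0]
finger_gap: 93.9
finger_force: 0.0
clock: 2.0
eef_pos: [565.9, 30.3, 229.8]
eef_rot: [-3.141, -0.0, 1.645]
wrist_force: [0.7, 0.4, 0.8]
finger_gap: 94.1
finger_force: 0.0
t 2.0 pos [565.9  30.3 229.8] rot [-3.1409e+00 -1.0000e-04  1.6454e+00] F [0.7 0.4 0.8] shift [ -6.6   4.8 158.8] turn [-0.0007 -0.0001 -0.0026]
[565.89296126  30.26006378 229.90894008]
```

View pics/w1.png

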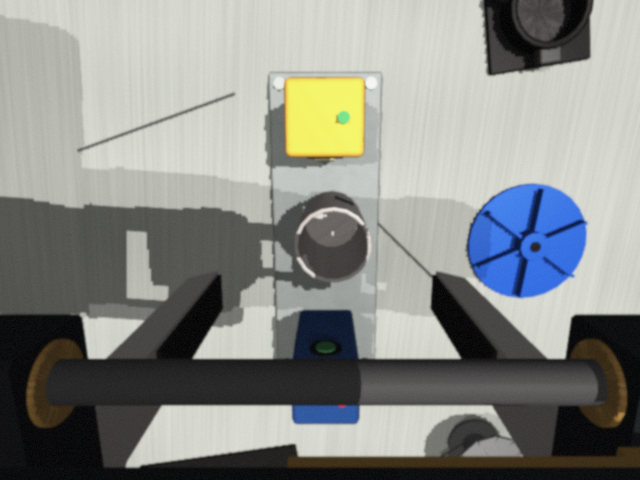

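Wrist view from above the checker: cup rim centre near (333,243), yellow head top at (325,117), blue head half hidden below at (325,340).

```bash
cat > w.py <<'E'
from m import mask
from h import *
f=np.load('pics/w1.npz');q=np.load('pics/w1T.npz');K,T=q['K'],q['T'];P=cloud(K,T,f['d'])
for k,b in (('y',(270,60,380,170)),('b',(285,300,365,362))):
    m=mask(f['im'],k,b)>0; z=P[m][:,2]; s=m&(P[...,2]>120)
    r=cv2.minAreaRect(P[s][:,:2].astype(np.float32)); print(k,np.percentile(z,[50,90]),np.round(r[0],1),np.round(r[1],1),r[2])
    c=cv2.boundingRect(s.astype(np.uint8)); u=[(c[0],c[1]),(c[0]+c[2],c[1]),(c[0],c[1]+c[3]),(c[0]+c[2],c[1]+c[3])]; print(ray(K,T,u,128)[:,:2].round(1).tolist())
Q=P[190:290,280:385].reshape(-1,3); Q=Q[(Q[:,2]>108)&(Q[:,2]<130)]; print('cup z',np.percentile(Q[:,2],[50,90]),cv2.minEnclosingCircle(Q[:,:2].astype(np.float32)))
# rim from dense pixel mask, ray to z116
mm=np.zeros((480,640),bool); mm[190:290,280:385]=(P[190:290,280:385,2]>108); v,u=np.nonzero(mm)
c,rr=cv2.minEnclosingCircle(np.c_[u,v].astype(np.float32)); print(c,rr,ray(K,T,[c],116),ray(K,T,[(c[0]+rr,c[1])],116))
print('floor',np.median(P[430:450,0:1,2]), 'bench',np.median(P[20:60,150:230,2]))
fr=np.load('pics/top0.npz');K2,T2=cam('top');P2=cloud(K2,T2,fr['d']);print('tray floor',np.median(P2[290:320,145:175,2]),'plate',np.median(P2[265:285,330:345,2]),'bench',np.median(P2[310:350,300:400,2]))
E
python3 w.py | grep -v '^top\|^scene'
```

```text
cup z [ 17.66946048 101.29488116 116.54368236]
cup 176 (570.4669799804688, 23.424137115478516) 27.945852279663086
cup z [ 33.40274708 106.05712435 114.26045696]
cup 163 (572.359375, 24.79232406616211) 30.006820678710938
y [127.34592779 128.48734538] [558.3 110.2] [50.  47.3] 4.441666126251221
[[532.6, 131.5], [581.3, 135.2], [535.1, 84.2], [585.8, 88.0]]
b [ 67.57867137 107.56969274] [560.4  96.6] [0. 0.] 0.0
[[551.6, -25.5], [582.9, -23.2], [552.9, -47.3], [584.7, -44.9]]
cup z [115.61486131 116.73403773] ((570.476318359375, 22.602415084838867), 28.004371643066406)
(333.0, 241.5) 63.994239807128906 [[570.64693053  25.63176058 116.        ]] [[616.21464556  29.04822486 116.        ]]
floor 351.0769625166451 bench -0.036026624276246366
tray floor 4.448603946254252 plate 16.501788780211427 bench 0.4457583256996145
```

```bash

python3 nudge.py '[[[-8,4,30,0,0,0],[-8,4,70,0,0,0],[-8,4,105,0,0,0],[-8,4,140,0,0,0],[-8,4,159,0,0,0]]]'
python3 nudge.py '[[[0,0,0,0,0,0],[0,0,0,0,0,0],[0,0,0,0,0,0],[0,0,0,0,0,0],[0,0,0,0,0,0]]]' 45 25
python3 nudge.py '[[[0,0,0,0,0,0],[0,0,0,0,0,0],[0,0,0,0,0,0],[0,0,0,0,0,0]]]'
```

```text
clock: 2.55
eef_pos: [569.3, 22.6, 68.2]
eef_rot: [-3.138, -0.0, 1.65]
wrist_force: [0.6, 0.7, -0.7]
finger_gap: 93.5
finger_force: 0.0
clock: 3.05
eef_pos: [571.0, 22.6, 72.1]
eef_rot: [3.14, 0.0, 1.647]
wrist_force: [-0.2, -0.8, 0.6]
finger_gap: 57.4
finger_force: 0.0
clock: 3.45
eef_pos: [570.9, 22.6, 71.9]
eef_rot: [3.141, 0.0, 1.647]
wrist_force: [-1.5, -0.6, 6.8]
finger_gap: 55.0
finger_force: 25.0
```

```bash

python3 nudge.py '[[[0,0,-15,0,0,0],[0,0,-45,0,0,0],[0,0,-80,0,0,0],[0,0,-115,0,0,0],[0,0,-135,0,0,0]]]'
python3 nudge.py '[[[15,0,0,0,0,0],[45,-4,0,0,0,0],[85,-8,0,0,0,0],[125,-12,0,0,0,0],[165,-16,0,0,0,0]]]'
python3 nudge.py '[[[40,-4,0,0,0,0],[80,-8,0,0,0,0],[120,-12,0,0,0,0],[150,-14,0,0,0,0],[162,-15,0,0,0,0]]]'
python3 nudge.py '[[[0,0,20,0,0,0],[0,0,50,0,0,0],[0,0,85,0,0,0],[0,0,110,0,0,0],[0,0,125,0,0,0]]]'
python3 -c "
from h import *
K,T=cam('top');im,d=save('top','pics/top1.png');s=manip.read_state();print(s['finger_force'],s['finger_gap'])
go([514.5,347.3,60],1.648)"
```

```text
clock: 3.95
eef_pos: [571.0, 22.6, 210.0]
eef_rot: [3.138, 0.0, 1.647]
wrist_force: [0.4, 0.6, -1.8]
finger_gap: 54.9
finger_force: 25.0
clock: 4.45
eef_pos: [540.8, 188.0, 205.3]
eef_rot: [-3.14, 0.0, 1.647]
wrist_force: [-0.4, 0.3, -2.4]
finger_gap: 54.8
finger_force: 25.0
clock: 4.95
eef_pos: [513.1, 349.2, 204.9]
eef_rot: [-3.14, 0.0, 1.65]
wrist_force: [0.5, -0.1, -3.0]
finger_gap: 55.1
finger_force: 25.0
clock: 5.45
eef_pos: [513.7, 345.5, 78.4]
eef_rot: [-3.138, 0.002, 1.647]
wrist_force: [0.8, 0.1, -1.9]
finger_gap: 55.0
finger_force: 25.0
24.998739575967193 54.734831829262944
t 5.5 pos [513.3 345.3  77. ] rot [-3.1367e+00  2.5000e-03  1.6466e+00] F [-0.7  0.1 -4.7] shift [ 2.   1.4 17. ] turn [-0.0048  0.0025 -0.0014]
```

```bash

python3 nudge.py '[[[2,1,5,0,0,0],[2,1,10,0,0,0],[2,1,14,0,0,0],[2,1,16,0,0,0],[2,1,16,0,0,0]]]'
python3 nudge.py '[[[0,0,1,0,0,0],[0,0,2,0,0,0],[0,0,3,0,0,0],[0,0,3,0,0,0]]]'
```

```text
clock: 6.0
eef_pos: [515.7, 348.4, 65.3]
eef_rot: [3.141, -0.0, 1.647]
wrist_force: [-0.2, -0.3, -1.4]
finger_gap: 55.1
finger_force: 25.0
clock: 6.4
eef_pos: [515.6, 348.4, 62.1]
eef_rot: [-3.141, 0.0, 1.647]
wrist_force: [0.4, 0.3, -2.2]
finger_gap: 54.9
finger_force: 25.0
```

```bash

python3 nudge.py '[[[0,0,0.5,0,0,0],[0,0,1,0,0,0],[0,0,1.5,0,0,0],[0,0,1.5,0,0,0]]]'
python3 nudge.py '[[[0,0,0.5,0,0,0],[0,0,1,0,0,0],[0,0,1,0,0,0]]]'
```

```text
clock: 6.8
eef_pos: [515.7, 348.4, 60.6]
eef_rot: [-3.141, 0.0, 1.647]
wrist_force: [-0.4, 0.9, -2.6]
finger_gap: 54.7
finger_force: 25.0
clock: 7.1
eef_pos: [515.7, 348.4, 60.0]
eef_rot: [3.141, -0.0, 1.647]
wrist_force: [-1.9, -1.1, 2.2]
finger_gap: 54.7
finger_force: 25.0
```

```bash

python3 nudge.py '[[[0,0,0,0,0,0],[0,0,0,0,0,0],[0,0,0,0,0,0],[0,0,0,0,0,0],[0,0,0,0,0,0]]]' 94
python3 nudge.py '[[[0,0,-20,0,0,0],[0,0,-60,0,0,0],[0,0,-100,0,0,0],[0,0,-140,0,0,0],[0,0,-175,0,0,0]]]'
python3 -c "
from h import *
K,T=cam('wrist');im,d=save('wrist','pics/w2.png');P=cloud(K,T,d)
b=np.s_[150:330,230:430];Q=P[b].reshape(-1,3);Q=Q[(Q[:,2]>85)&(Q[:,2]<125)];print(np.percentile(Q[:,2],[5,50,95]),cv2.minEnclosingCircle(Q[:,:2].astype(np.float32)))
go([495,-320,240],0.0)"
```

```text
clock: 7.6
eef_pos: [515.7, 348.4, 59.6]
eef_rot: [3.142, 0.0, 1.647]
wrist_force: [0.4, -0.0, -0.1]
finger_gap: 91.5
finger_force: 0.0
clock: 8.1
eef_pos: [515.7, 348.4, 237.0]
eef_rot: [3.14, -0.001, 1.647]
wrist_force: [0.6, 1.3, -0.6]
finger_gap: 93.9
finger_force: 0.0
[ 87.25952366 103.13786188 104.96672972] ((515.6397705078125, 348.4137268066406), 27.985092163085938)
t 8.15 pos [516.9 349.1 243.1] rot [ 3.1336 -0.004   1.6468] F [ 0.  -0.9  5. ] shift [-6.655e+02 -7.270e+01 -1.000e-01] turn [ 0.0028 -0.0097  1.6468]
```

```bash

python3 nudge.py '[[[-30,-3,0,0,0,0],[-75,-8,0,0,0,0],[-120,-13,0,0,0,0],[-165,-18,0,0,0,0],[-210,-23,0,0,0,0]]]'
python3 nudge.py '[[[-45,-5,0,0,0,0],[-90,-10,0,0,0,0],[-135,-15,0,0,0,0],[-180,-20,0,0,0,0],[-225,-25,0,0,0,0]]]'
python3 nudge.py '[[[-45,-5,0,0,0,0],[-90,-10,0,0,0,0],[-135,-15,0,0,0,0],[-180,-20,0,0,0,0],[-225,-25,0,0,0,0]]]'
python3 nudge.py '[[[0,0,0,0,0,0.14],[0,0,0,0,0,0.28],[0,0,0,0,0,0.42],[0,0,0,0,0,0.56],[0,0,0,0,0,0.7]]]'
python3 nudge.py '[[[0,0,0,0,0,0.14],[0,0,0,0,0,0.28],[0,0,0,0,0,0.42],[0,0,0,0,0,0.56],[0,0,0,0,0,0.7]]]'
python3 nudge.py '[[[0,0,0,0,0,0.14],[0,0,0,0,0,0.24],[0,0,0,0,0,0.24],[0,0,0,0,0,0.24]]]'
python3 -c "
from h import *
go([495,-320,240],0.0)
K,T=cam('wrist'); np.savez('pics/w3T.npz',K=K,T=T); im,d=save('wrist','pics/w3.png'); cv2.imwrite('pics/w3c.png',cv2.resize(im[120:360,170:490,::-1],(800,600)))"
```

```text
clock: 8.65
eef_pos: [508.3, 135.6, 234.6]
eef_rot: [3.141, 0.0, 1.647]
wrist_force: [1.3, -0.3, 0.6]
finger_gap: 94.1
finger_force: 0.0
clock: 9.15
eef_pos: [500.4, -90.8, 234.7]
eef_rot: [3.141, 0.0, 1.647]
wrist_force: [0.6, 0.1, 0.2]
finger_gap: 93.8
finger_force: 0.0
clock: 9.65
eef_pos: [492.6, -317.2, 234.6]
eef_rot: [3.141, 0.0, 1.647]
wrist_force: [0.5, 0.5, 0.9]
finger_gap: 94.2
finger_force: 0.0
clock: 10.15
eef_pos: [493.0, -315.3, 234.4]
eef_rot: [-3.141, 0.0, 0.941]
wrist_force: [-0.0, -0.2, 0.4]
finger_gap: 94.0
finger_force: 0.0
clock: 10.65
eef_pos: [493.0, -315.3, 234.5]
eef_rot: [-3.142, 0.0, 0.241]
wrist_force: [0.4, 0.5, 1.0]
finger_gap: 94.0
finger_force: 0.0
clock: 11.05
eef_pos: [493.0, -315.3, 234.5]
eef_rot: [-3.142, 0.0, 0.01]
wrist_force: [-0.2, 0.2, 1.0]
finger_gap: 94.3
finger_force: 0.0
t 11.05 pos [ 493.  -315.3  234.5] rot [-3.1415e+00  1.0000e-04  9.9000e-03] F [-0.2  0.2  1. ] shift [ 2.   4.8 -5.5] turn [-0.0001  0.0001  0.0099]
```

View pics/w3c.png

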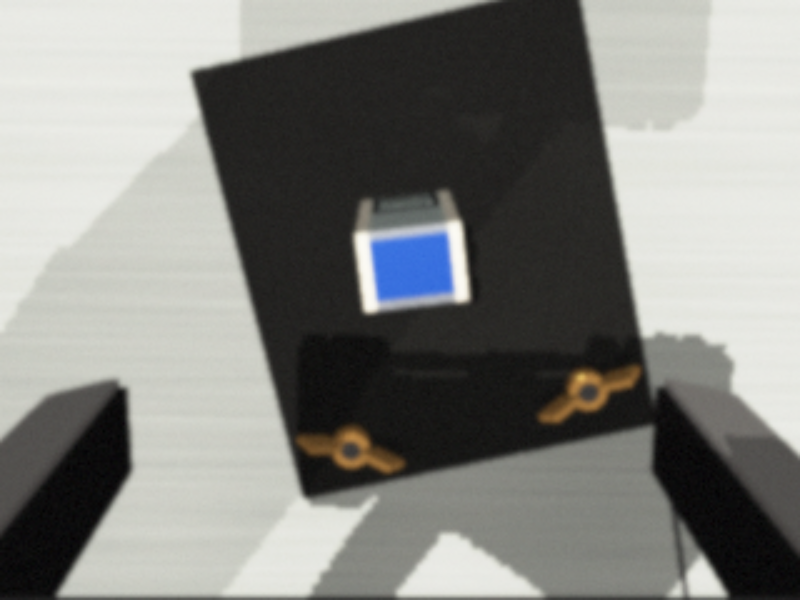

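The cell's top is at crop (412,268): blue cap with white frosted edges left and right (world ±y), turned a few degrees. The wing nuts at crop (350,448) and (590,390) are clear of the fingers' paths.

```bash
cat > w3.py <<'E'
from h import *
f=np.load('pics/w3.npz');q=np.load('pics/w3T.npz');K,T=q['K'],q['T'];P=cloud(K,T,f['d']);im=f['im']
h=cv2.cvtColor(im,cv2.COLOR_RGB2HSV)
def rep(n,m):
    c=max(cv2.findContours(m,0,1)[0],key=cv2.contourArea)[:,0]; r=cv2.minAreaRect(ray(K,T,c,80)[:,:2].astype(np.float32)); print(n,np.round(r[0],1),np.round(r[1],1),round(r[2],2))
box=np.zeros((480,640),np.uint8); box[190:250,300:370]=1
m=cv2.inRange(h,(105,120,60),(125,255,255))*box; z=P[m>0][:,2]; print('cap z',np.percentile(z,[10,50,90])); rep('cap',m)
m2=((P[...,2]>74)&(P[...,2]<90)).astype(np.uint8)*box; rep('top',m2); print('top pts',P[m2>0].mean(0))
w=((h[...,2]>170)|(m>0)).astype(np.uint8)*box; rep('bright',w)
print('mat',np.median(P[150:180,280:300,2]))
E
python3 w3.py
```

```text
cap z [79.10722257 80.00301671 80.89093851]
cap [ 490.7 -322.1] [19.4 24.3] 7.48
top [ 491.  -322.2] [27.2 34. ] 7.49
top pts [ 490.97017417 -322.2835697    79.87965318]
bright [ 490.9 -322.1] [26.8 34.6] 7.15
mat 4.073151162118791
```

```bash

python3 nudge.py '[[[-2,7,20,0,0,-0.06],[-2,7,60,0,0,-0.12],[-2,7,90,0,0,-0.12],[-2,7,110,0,0,-0.12],[-2,7,110,0,0,-0.12]]]' 70
python3 -c "
from h import *
go([490.9,-322.2,37],0.13)
K,T=cam('wrist'); np.savez('pics/w3T.npz',K=K,T=T); im,d=save('wrist','pics/w3.png')"
sed -i 's/190:250,300:370/150:330,240:420/' w3.py; python3 w3.py
```

```text
clock: 11.6
eef_pos: [490.0, -321.5, 121.9]
eef_rot: [-3.138, 0.003, 0.129]
wrist_force: [-0.8, 0.2, 0.4]
finger_gap: 70.0
finger_force: 0.0
t 11.6 pos [ 490.  -321.5  121.9] rot [-3.1383  0.0035  0.1287] F [-0.8  0.2  0.4] shift [ 1.1  1.1 84.9] turn [-0.0033  0.0035 -0.0013]
cap z [79.18604889 79.99776632 80.8170532 ]
cap [ 490.7 -322.2] [19.3 24.7] 7.45
top [ 491.2 -322.2] [27.2 33.9] 7.43
top pts [ 491.13339677 -322.15561628   79.83672017]
bright [ 491.2 -322.1] [26.1 34.6] 7.45
mat 4.028549601237046
```

Second view agrees. Descend and grip.

```bash

python3 nudge.py '[[[0.5,0.5,20,0,0,0],[0.5,0.5,45,0,0,0],[0.5,0.5,70,0,0,0],[0.5,0.5,85,0,0,0],[0.5,0.5,86,0,0,0]]]'
python3 nudge.py '[[[0,0,0,0,0,0],[0,0,0,0,0,0],[0,0,0,0,0,0],[0,0,0,0,0,0],[0,0,0,0,0,0]]]' 25 25
python3 nudge.py '[[[0,0,0,0,0,0],[0,0,0,0,0,0],[0,0,0,0,0,0]]]'
```

```text
clock: 12.15
eef_pos: [491.4, -322.5, 38.1]
eef_rot: [-3.141, 0.001, 0.127]
wrist_force: [-1.3, -0.2, 0.1]
finger_gap: 70.0
finger_force: 0.0
clock: 12.65
eef_pos: [491.8, -322.8, 39.1]
eef_rot: [3.141, -0.0, 0.127]
wrist_force: [-0.8, 0.3, 0.2]
finger_gap: 33.8
finger_force: 24.9
clock: 12.95
eef_pos: [491.8, -322.8, 39.1]
eef_rot: [3.141, -0.0, 0.127]
wrist_force: [-0.6, 1.8, 5.9]
finger_gap: 33.9
finger_force: 25.0
```

```bash

python3 nudge.py '[[[0,0,-8,0,0,0],[0,0,-30,0,0,0],[0,0,-65,0,0,0],[0,0,-105,0,0,0],[0,0,-140,0,0,0]]]'
python3 nudge.py '[[[0,0,-25,0,0,0],[0,0,-35,0,0,-0.1],[0,0,-35,0,0,-0.22],[0,0,-35,0,0,-0.36],[0,0,-35,0,0,-0.5]]]'
python3 nudge.py '[[[0,0,0,0,0,-0.13],[0,0,0,0,0,-0.26],[0,0,0,0,0,-0.39],[0,0,0,0,0,-0.52],[0,0,0,0,0,-0.65]]]'
python3 nudge.py '[[[0,0,0,0,0,-0.13],[0,0,0,0,0,-0.26],[0,0,0,0,0,-0.37],[0,0,0,0,0,-0.37]]]'
python3 -c "
from h import *
go([565.6,10,213],1.648)"
```

```text
clock: 13.45
eef_pos: [491.5, -322.7, 180.9]
eef_rot: [3.141, -0.0, 0.127]
wrist_force: [-0.0, -0.4, -1.0]
finger_gap: 33.9
finger_force: 25.0
clock: 13.95
eef_pos: [491.5, -322.6, 213.9]
eef_rot: [-3.141, 0.0, 0.632]
wrist_force: [0.0, 0.1, -0.3]
finger_gap: 33.5
finger_force: 25.0
clock: 14.45
eef_pos: [491.5, -322.7, 213.9]
eef_rot: [-3.141, -0.0, 1.282]
wrist_force: [0.1, -0.1, -1.3]
finger_gap: 33.9
finger_force: 25.0
clock: 14.85
eef_pos: [491.5, -322.7, 213.9]
eef_rot: [-3.141, -0.0, 1.649]
wrist_force: [0.0, 0.4, -1.0]
finger_gap: 33.4
finger_force: 25.0
t 14.85 pos [ 491.5 -322.7  213.9] rot [-3.1414e+00 -1.0000e-04  1.6485e+00] F [ 0.   0.4 -1. ] shift [325.9  99.7   0.9] turn [-0.0001 -0.0001  0.0005]
```

```bash

python3 nudge.py '[[[15,5,0,0,0,0],[45,15,0,0,0,0],[85,27,0,0,0,0],[120,37,0,0,0,0],[140,44,0,0,0,0]]]'
python3 nudge.py '[[[0,0,0,0,0,0],[0,0,0,0,0,0]]]'
cat > w4.py <<'E'
from h import *
K,T=cam('wrist'); im,d=save('wrist','pics/w4.png'); P=cloud(K,T,d); h=cv2.cvtColor(im,cv2.COLOR_RGB2HSV); C=[]
for n,lo,hi in(('y',(22,120,60),(35,255,255)),('b',(105,120,40),(125,255,255))):
    s=((cv2.inRange(h,lo,hi)>0)&(abs(P[...,2]-128)<5)).astype(np.uint8)
    c=max(cv2.findContours(s,0,1)[0],key=cv2.contourArea)[:,0]; r=cv2.minAreaRect(ray(K,T,c,128)[:,:2].astype(np.float32)); print(n,np.round(r[0],1),np.round(r[1],1),round(r[2],2),cv2.boundingRect(c)); C.append(r[0])
C=np.array(C);v=C[0]-C[1];print('mid',C.mean(0),'yaw',np.arctan2(-v[0],v[1]),np.hypot(*v))
E
python3 w4.py
```

```text
clock: 15.35
eef_pos: [525.1, -176.4, 213.9]
eef_rot: [3.141, -0.0, 1.645]
wrist_force: [-0.5, -0.5, -1.6]
finger_gap: 34.1
finger_force: 25.0
clock: 15.55
eef_pos: [524.9, -179.2, 213.8]
eef_rot: [3.142, 0.0, 1.646]
wrist_force: [0.2, -0.2, -1.1]
finger_gap: 33.8
finger_force: 25.0Traceback (most recent call last):
  File "w4.py", line 5, in <module>
    c=max(cv2.findContours(s,0,1)[0],key=cv2.contourArea)[:,0]; r=cv2.minAreaRect(ray(K,T,c,128)[:,:2].astype(np.float32)); print(n,np.round(r[0],1),np.round(r[1],1),round(r[2],2),cv2.boundingRect(c)); C.append(r[0])
      ~~~^^^^^^^^^^^^^^^^^^^^^^^^^^^^^^^^^^^^^^^^^^^^^^^^
ValueError: max() iterable argument is empty
```

View pics/w4.png

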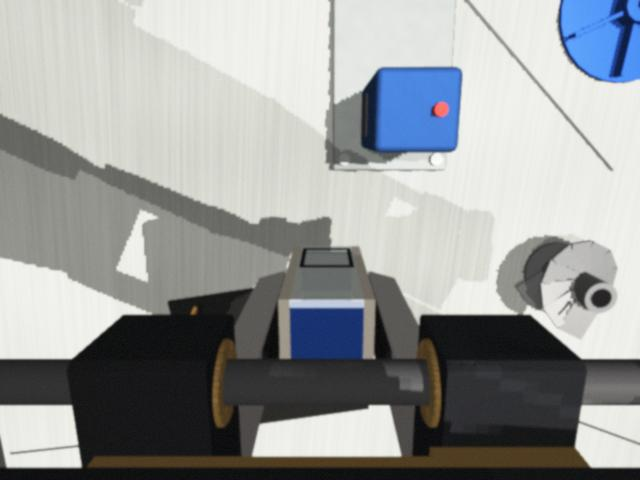

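The view shows the cell held by its white faces, clear window at (327,258), and the blue head top at (420,108).

```bash
sed -i "s/(('y',.*255,255)),('b'/(('b'/; s/(22,120,60),(35,255,255)),//; /^C=/d" w4.py; python3 w4.py; python3 -c "
from h import *
go([565.6,10,213],1.648)"
```

```text
t 15.65 pos [ 524.7 -180.3  213.7] rot [-3.1416e+00  1.0000e-04  1.6451e+00] F [ 0.1  0.1 -1.1] shift [186.7  54.9   0.7] turn [-0.      0.0001 -0.0029]Traceback (most recent call last):
  File "w4.py", line 3, in <module>
    for n,lo,hi in(('b',(105,120,40),(125,255,255))):
        ^^^^^^^
ValueError: not enough values to unpack (expected 3, got 1)
```

```bash
sed -i "s/255,255))):/255,255)),):/" w4.py; python3 w4.py; python3 -c "
from h import *
go([565.6,10,213],1.648)"
```

```text
b [572.5 -92.3] [50.6 47.7] 4.28 (375, 66, 87, 84)
t 15.7 pos [ 524.6 -180.4  213.7] rot [-3.1415e+00  1.0000e-04  1.6450e+00] F [-0.2 -0.7 -1.1] shift [186.9  55.    0.6] turn [-0.0001  0.0001 -0.003 ]
```

```bash

python3 nudge.py '[[[15,5,0,0,0,0],[50,15,0,0,0,0],[90,27,0,0,0,0],[130,38,0,0,0,0],[160,47,0,0,0,0]]]'
python3 nudge.py '[[[16,5,0,0,0,0],[25,8,0,0,0,0],[25,8,0,0,0,0]]]'
python3 -c "
from h import *
go([565.4,9,113.1],1.645)"
```

```text
clock: 16.2
eef_pos: [559.7, -14.3, 213.7]
eef_rot: [3.142, -0.0, 1.647]
wrist_force: [0.6, -0.3, -0.9]
finger_gap: 33.6
finger_force: 25.0
clock: 16.5
eef_pos: [565.8, 9.1, 213.6]
eef_rot: [-3.141, 0.0, 1.647]
wrist_force: [-0.9, -0.5, -1.5]
finger_gap: 34.0
finger_force: 25.0
t 16.5 pos [565.8   9.1 213.6] rot [-3.1414  0.      1.6471] F [-0.9 -0.5 -1.5] shift [ -0.   -0.4 100.5] turn [-0.0002  0.      0.0021]
```

```bash

python3 nudge.py '[[[0,0,12,0,0,0],[0,0,35,0,0,0],[0,0,60,0,0,0],[0,0,80,0,0,0],[0,0,92,0,0,0]]]'
python3 nudge.py '[[[0,0,5,0,0,0],[0,0,8,0,0,0],[0,0,8,0,0,0],[0,0,8,0,0,0]]]'
cat > w5.py <<'E'
from h import *
go([565.4,9,113.1],1.645)
K,T=cam('wrist'); im,d=save('wrist','pics/w5.png'); save('scene','pics/s5.png'); P=cloud(K,T,d)
Q=P[240:358,270:385].reshape(-1,3); h=cv2.cvtColor(im,cv2.COLOR_RGB2HSV)
m=(cv2.inRange(h,(105,120,40),(125,255,255))>0); m[:285]=0;m[358:]=0;m[:,:270]=0;m[:,385:]=0
print('cap',np.percentile(P[m],[5,50,95],axis=0).round(1).tolist())
i=cv2.imread('pics/s5.png')[180:360,240:480]; cv2.imwrite('pics/v5.png',np.vstack([cv2.resize(i,(800,600))]))
E
python3 w5.py
```

```text
clock: 17.0
eef_pos: [564.7, 7.7, 119.3]
eef_rot: [-3.139, -0.0, 1.645]
wrist_force: [1.0, 0.6, -0.9]
finger_gap: 34.3
finger_force: 25.0
clock: 17.4
eef_pos: [566.0, 8.8, 114.4]
eef_rot: [3.14, 0.0, 1.647]
wrist_force: [0.5, -0.3, -0.6]
finger_gap: 34.2
finger_force: 25.0
t 17.4 pos [566.    8.8 114.4] rot [3.1404e+00 2.0000e-04 1.6467e+00] F [ 0.5 -0.3 -0.6] shift [ 0.3 -0.6  1.3] turn [0.0012 0.0002 0.0017]
cap [[554.2, -0.5, 154.5], [565.5, 8.2, 155.4], [576.9, 16.5, 156.4]]
```

View pics/v5.png

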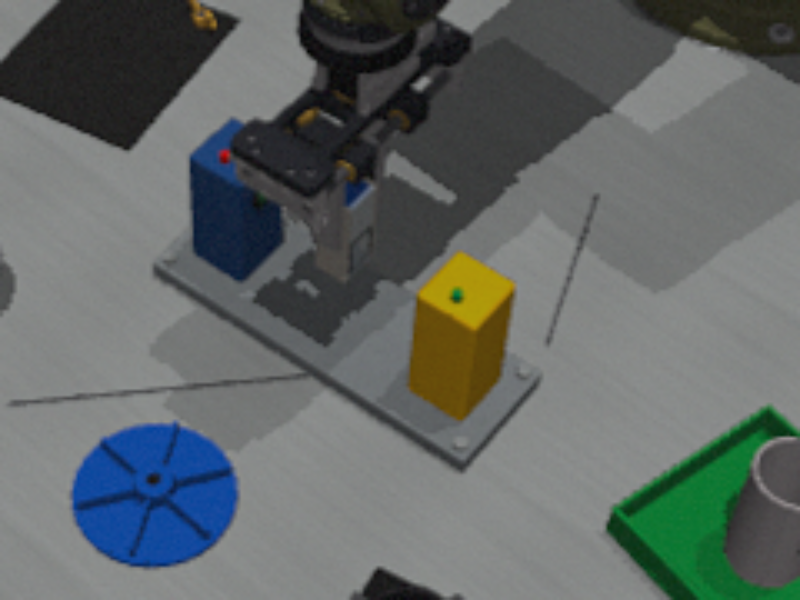

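View pics/w5.png

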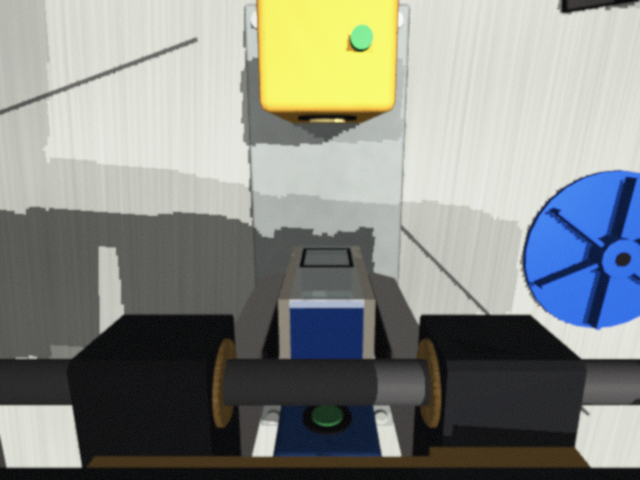

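The held cell's window (327,258) lines up with the lamp lens (327,120) and the receiver lens (327,415). The scene view shows the cup upright in the tray. I'll trim 1 mm down, settle and hand in.

```bash

python3 nudge.py '[[[0,-0.5,1,0,0,0],[0,-0.5,1,0,0,0],[0,-0.5,1,0,0,0],[0,-0.5,1,0,0,0],[0,-0.5,1,0,0,0]]]'
python3 nudge.py '[[[0,0,0,0,0,0],[0,0,0,0,0,0],[0,0,0,0,0,0],[0,0,0,0,0,0],[0,0,0,0,0,0]]]'
python3 -c "
from h import *
print(manip.sign_off())"
```

```text
clock: 18.0
eef_pos: [565.2, 8.8, 112.7]
eef_rot: [3.142, 0.0, 1.647]
wrist_force: [-0.2, -0.7, -1.1]
finger_gap: 34.1
finger_force: 25.0
clock: 18.5
eef_pos: [565.2, 8.8, 112.7]
eef_rot: [-3.142, 0.0, 1.647]
wrist_force: [-0.8, -0.4, -0.8]
finger_gap: 34.0
finger_force: 25.0
the job is handed in; nothing more can be done
None
```

I handed the job in at 18.5 s, with the cup standing released in the green tray and the sight cell held still by its frosted faces with its window on the beam; no verdict was returned.

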